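# Raise the ladder lamp to its upper rung

### The job

Raise the bench lamp by its blue grip until its gravity pawl has gone right past the yellow rung, easing off when you feel the soft end buffers, then lower it gently until the pawl has seated on the rung and carries the lamp, and let go. Do not drop the lamp or strain the stand with a hard pull or push, and leave the dish, the yellow sharps bin and the centrifuge where they are.

Things in the scene. Friction and masses are not known exactly. Their poses are not given: they have to be found in the camera images.
- stand: Lamp stand, fixed to the bench: white base plate 150 x 170 x 18 mm, two aluminium rails 168 mm high at y = +-46 mm. Origin: centre of the base's underside, on the bench; z up, x away from the robot at yaw 0, y across the rails. The lamp slides straight up and down between the rails. More than about 18 N between lamp and rung or buffers counts as strain.
- rung_mark (a point): A mark fixed on the stand at the rung's nominal place (stand x = 26, z = 125 mm). The real rung, a yellow bar 12 mm thick along y, is clamped up to 16 mm higher or lower than this mark; its true height is not measured and must be felt.
- buffer_mark (a point): A mark fixed on the stand between the nominal places of two red rubber end buffers on the rails' robot-side face (130 mm up). The real buffers are off by the same amount as the rung: the lamp always meets them 20 mm above its seated height. Together they give 4 N per mm.
- lamp: Sliding lamp section, 0.55 to 0.8 kg, about 1 N rubbing, light drag when moved: steel legs and a flat white lamp head 150 x 96 x 16 mm overhanging to the stand's -x. Origin and axes coincide with the stand's when the lamp is fully down, as at the start, and rise with it. Seated on the rung it is raised by 60 mm, give or take up to 16 mm. Not held by the rung, it falls all the way down.
- pawl_pivot (a point): Pivot of the red gravity pawl with brass counterweight, on the lamp (75 mm up when down). Going up, the rung tips the pawl down (drag up to about 2 N). From about 13 mm above the seated height it is clear and swings back by itself within 0.2 s; then, on lowering, it catches on the rung. Lowered before that, it does not catch.
- lamp_grip (a point): Grasping point in the blue grip on top of the lamp head: an upright block 46 mm long (stand's x) x 16 mm wide (stand's y, grasp across this) x 52 mm high, of which this point is 24 mm below the top and 28 mm above the lamp head's upper face; 213 mm above the bench when the lamp is down. Its axes are the stand's.
- dish: Closed culture dish, 64 mm diameter, 15 mm high, loose on the bench near the stand, partly under the lamp head. Origin at the centre of its underside. Leave alone.
- sharps_bin: Yellow sharps bin, 106 x 126 x 182 mm, loose on the bench. Origin at the centre of its underside. Leave alone.
- centrifuge: Green mini centrifuge with a dark domed lid, 140 x 140 x 103 mm, loose on the bench. Origin at the centre of its underside. Leave alone.

How it is judged:
On the way:
1. the lamp is held raised by more than 45 mm (z of lamp in the frame of stand above 0.045 m and contact force between the fingers and lamp above 0.5 N), for 0.1 s.
At the end, for the whole second after the job is handed in: The lamp hangs still by its pawl on the rung (rung carries its weight), 41 to 79 mm above its lowest position, released; dish, sharps bin and centrifuge within 15 mm of where they stood (z of lamp in the frame of stand between 0.041 and 0.079 m and contact force between stand and lamp above 2 N and linear speed of lamp below 0.01 m/s and distance of each of dish, sharps_bin, centrifuge from where it was at the start of the episode below 0.015 m); the robot touches nothing.
It fails at once if lamp dropped: falling faster than 0.13 m/s out of the fingers (linear speed of lamp above 0.13 m/s and contact force between the fingers and lamp below 0.5 N).
It fails at once if lamp strained against the rung or the buffers with more than 18 N (contact force between stand and lamp above 18 N).
It fails at once if dish, sharps bin or centrifuge pushed by more than 15 mm (distance of any of dish, sharps_bin, centrifuge from where it was at the start of the episode above 0.015 m).
It also fails if it takes over 48 s, if anything falls off the work surface, if the arm or the gripper's body presses on something with over 40 N, if the wrist force passes 120 N, or if a joint passes its speed limit or range.

### The arm

A 7-joint arm with a two-finger parallel gripper is mounted at the origin on the work surface. World frame = base frame: x ahead of the robot, y to its left, z up, the work surface at z = 0. Lengths are in m, angles in rad, forces in N, time in s.
With the tool pointing down it reaches from about 0.35 to 0.9 m from the base axis. Payload 8.1 kg.
Tool frame: the origin (TCP) lies midway between the tips of the shut fingers; the grasp point (between the pads) lies 19 mm behind it; z points along the fingers, y is the line along which they close (so a half turn about z gives the same grasp; the last joint's range is limited). The gripper opens to 92 mm and grips with 3 to 60 N. Pads are 19 mm wide; open, the fingers measure 130 mm over their backs; the gripper's body (75 mm by 190 mm) begins 47 mm behind the grasp point.
Start: joints at [1.239, 0.434, 0.025, 1.573, -0.012, 1.134, -0.075], TCP at [0.142, -0.609, 0.2] pointing down, gripper open.
Joint ranges: [-2.62, 2.62], [-0.44, 2.09], [-1.27, 1.32], [0.08, 2.57], [-1.32, 4.46], [0.12, 2], [-2.74, 2.74]. Speed limits (rad/s): [2.22, 2.22, 3.01, 3.01, 3.14, 3.14, 3.14].

### API

Orientations are given as a rotation vector (axis times angle).
In Python, from cell import arm gives the robot as it stands.
- The arm moves only by the tool move_arm, never from a script. Its argument "motion" is a list of rows, each an object of numbers: "tx", "ty", "tz": the shift along the tool's x, y, z normalised to -1 to 1, where 1 is 1000 mm; "twist": the turn about the tool's z normalised to -1 to 1, where 1 is pi/2 rad. In form: [{"tx": .., "ty": .., "tz": .., "twist": ..}, ...]. A call has 1 to 12 rows; each row shifts and turns the commanded pose from where the row before left it, along the tool's axes as they then stand; what a row does not reach is not made up. A row lasts 1/10 s, in which the tool goes at most 50 mm and 8.59 degrees, less where a joint would pass 70% of its speed; a pose out of reach is approached as far as the arm can. A call with a number of a shift or a turn outside -1 to 1 is refused whole. A call with a gripper value outside its range is refused whole. "gripper" is the gripper's target within -1 to 1 (shut at 1, half-way at 0, fully open at -1), set as the call begins (left out, the last holds). The fingers move at their own pace and stop on an object; "squeeze" is the grip in N (left out, the last holds). Time passes only in rows, so rows that do not move let the fingers close. It gives the time, the measured TCP pose, the force, the opening and the grip force at its end, in the units of the state.
- arm.observe(): the state, without advancing time (a new reading comes with each control period).
- arm.get_image(name): name is "side" or "top"; returns the picture (480x640x3 uint8, red, green, blue); there is no depth.
- arm.calibration(name): a dict with "K" (3x3 intrinsics, pixels), "T" (4x4, takes a point from camera to world coordinates). Camera axes: x right, y down, z forward; pixel columns grow to the right and rows downward; lengths in m; the calibration is good to about 2 mm. A picture is of the moment at which its call begins. calibration takes no time and is no camera call.
- arm.sign_off(): hands the job in; it is judged then, once.
Trained networks look in the newest picture that a camera, given by its name, has taken for a name from the list of things; names that differ only in an ending like _2 or _b are one class to them, and where a whole thing is asked for, a point or a joint stands for the part that bears it (a point fixed in the world has none). Each returns a list of dicts, best first, with "conf" (0 to 1); they miss things now and then, are a little off and sometimes report something else, mostly with a low value. They report only what shows in the picture. A call takes as long as a camera call.
- arm.look_for(camera, query): "point" ([column, row] as shares, 0 to 1, of the picture: columns of its width, rows of its height, amid what is visible of it).
- arm.regions_of(camera, query): "region" (480x640 bool, what is visible of it) and "point" ([column, row] as shares, 0 to 1, of the picture: columns of its width, rows of its height, amid what is visible of it).
- arm.place_of(camera, query): "point" ([column, row] as shares, 0 to 1, of the picture: columns of its width, rows of its height: a listed point, or the origin of a listed thing).
The state is a dict: "clock": time; "joints": joint angles; "dq": joint speeds; "joint_efforts": joint torques, N m; "position": TCP position; "ee_rot": TCP orientation; "force": force on the tool from outside, world axes, zero at the start; "ft_torque": the same for the moment, N m; "width": opening from 0.0 (shut) to 1.0 (fully open); "gripper_force": force on a finger pad.
Only numpy, scipy, OpenCV 4.12 (cv2) and the standard library are available. Lean on these libraries where they do the work, as an engineer would, in place of code of your own. Each camera call takes 0.05 s, during which the arm holds its last target. There are 200 camera calls.

## Working session

There is one attempt and no reset: what is moved stays moved. The work goes in short steps, Python scripts to look and compute and a tool call to move; the robot and the scene stay as the last step left them, time stands still between calls to the robot, and variables do not carry over. Pictures are saved under pics/ and viewed, at most 10 in all, crops included, and the job is handed in when it is done.

Besides the shell and the picture viewer there is one more tool, called after "Call:" as a command line: name --argument value ..., lists and objects as JSON in quotes. move_arm: Moves the arm, as the interface text tells. Scaled input: -1 to 1 covers 1000 mm each way for a shift and pi/2 rad each way for a turn. Its arguments: {"type":"object","properties":{"motion":{"type":"array","items":{"type":"object","properties":{"tx":{"type":"number"},"ty":{"type":"number"},"tz":{"type":"number"},"twist":{"type":"number"}}}},"gripper":{"type":"number"},"squeeze":{"type":"number"}},"required":["motion"]}

```bash
mkdir -p pics
cat > h.py <<'E'
import numpy as np,cv2
from cell import arm
from scipy.spatial.transform import Rotation as R
def ray(c,p):
    k=arm.calibration(c);K=np.array(k["K"]);T=np.array(k["T"])
    d=np.linalg.inv(K)@[p[0]*640,p[1]*480,1]
    return T[:3,3],T[:3,:3]@d
def atz(c,p,z):
    o,d=ray(c,p);return o+d*(z-o[2])/d[2]
def tri(p1,p2):
    o1,d1=ray("top",p1);o2,d2=ray("side",p2)
    d1=d1/np.linalg.norm(d1);d2=d2/np.linalg.norm(d2)
    A=np.stack([d1,-d2],1);s=np.linalg.lstsq(A,o2-o1,rcond=None)[0]
    a=o1+s[0]*d1;b=o2+s[1]*d2;return (a+b)/2,np.linalg.norm(a-b)
E
python3 - <<'E'
from h import *
ims=[]
for c in("top","side"):
    im=arm.get_image(c);ims.append(cv2.cvtColor(im,cv2.COLOR_RGB2BGR))
    cv2.imwrite(f"pics/{c}.png",ims[-1])
r={}
for q in("lamp_grip","stand","pawl_pivot","rung_mark","buffer_mark","dish","sharps_bin","centrifuge"):
    for c in("top","side"):
        for d in arm.place_of(c,q)[:2]:
            r.setdefault((c,q),d["point"]);print(c,q,np.round(d["conf"],2),np.round(d["point"],4))
    if ("top",q) in r and ("side",q) in r: print("   tri",tri(r["top",q],r["side",q]))
print("grip at .213",atz("top",r["top","lamp_grip"],.213))
s=arm.observe();print(s["clock"],s["position"],R.from_rotvec(s["ee_rot"]).as_matrix().round(3),s["force"],s["width"])
E
```

```text
top lamp_grip 0.62 [0.5084 0.42  ]
side lamp_grip 0.91 [0.4825 0.4248]
   tri (array([ 0.57187001, -0.01761506,  0.20908153]), np.float64(0.00017688965540466726))
side stand 0.76 [0.4827 0.559 ]
side pawl_pivot 0.9 [0.4805 0.5062]
top rung_mark 0.96 [0.5138 0.4035]
top rung_mark 0.36 [0.4734 0.5481]
side rung_mark 0.63 [0.4755 0.4694]
   tri (array([ 0.59586427, -0.02891639,  0.12158695]), np.float64(0.008737687239195949))
side buffer_mark 0.97 [0.4931 0.4913]
side buffer_mark 0.67 [0.3828 0.8985]
top dish 0.52 [0.4728 0.5419]
side dish 0.95 [0.5366 0.61  ]
   tri (array([0.45005356, 0.03100116, 0.01135178]), np.float64(0.005864588500549977))
top sharps_bin 0.9 [0.743  0.4719]
side sharps_bin 0.67 [0.5883 0.3819]
   tri (array([ 0.53892354, -0.38363799,  0.03115215]), np.float64(0.005686625675198413))
top centrifuge 0.78 [0.2195 0.529 ]
side centrifuge 0.97 [0.3845 0.9015]
side centrifuge 0.52 [0.4822 0.5556]
   tri (array([0.46359117, 0.42350283, 0.00255463]), np.float64(0.0041816783729274444))
grip at .213 [ 0.57131387 -0.0175597   0.213     ]
0.9 [ 0.14172841 -0.60875201  0.1998896 ] [[ 0.974  0.227  0.   ]
 [ 0.227 -0.974 -0.   ]
 [ 0.     0.    -1.   ]] [0.09416908 0.40272374 0.56996418] 1.0017935252339536
```

View pics/top.png

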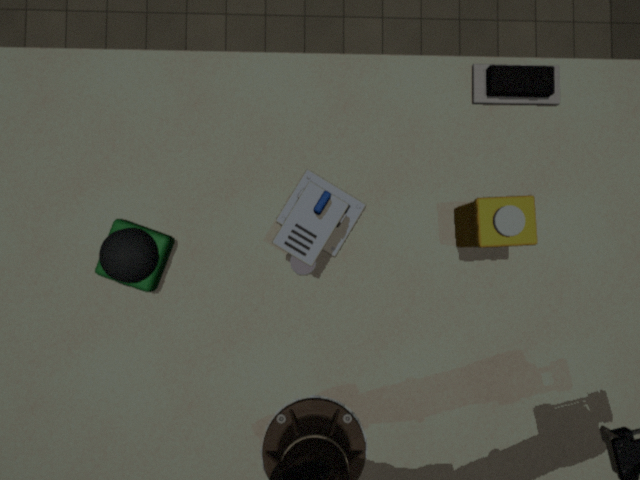

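View pics/side.png

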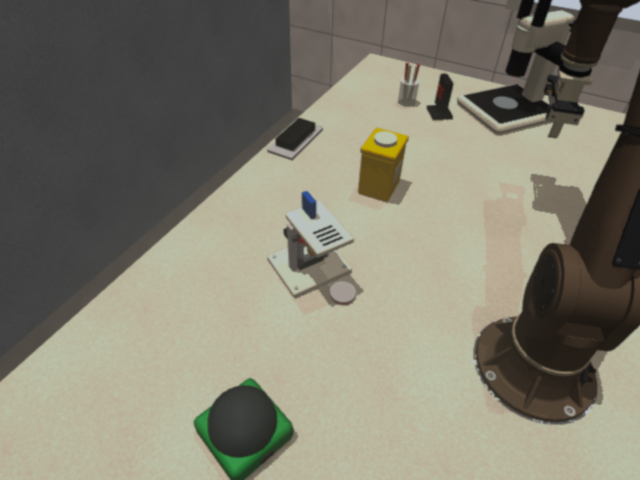

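The top view shows the grip (blue) at about px (322,202), with the dish at (302,265) partly under the head. The bin is to the right at (505,220) and the centrifuge to the left at (135,255). Next I'll measure the grip's yaw.

Run:
```python
from h import *
im=cv2.imread("pics/top.png").astype(int)
b,g,r=im[...,0],im[...,1],im[...,2]
m=((b>r+35)&(b>g+20)).astype(np.uint8);m[:, :280]=0;m[:,380:]=0
ys,xs=np.nonzero(m);P=np.array([atz("top",((x+.5)/640,(y+.5)/480),.235)[:2] for x,y in zip(xs,ys)])
rc=cv2.minAreaRect((P*1000).astype(np.float32));print(len(P),P.mean(0),rc)
w,v=np.linalg.eigh(np.cov(P.T));print(np.degrees(np.arctan2(v[1,1],v[0,1])))
for d in arm.regions_of("top","lamp")[:2]:
    c=max(cv2.findContours(d["region"].astype(np.uint8),0,2)[0],key=cv2.contourArea)[:,0]
    Q=np.array([atz("top",(x/640,y/480),.185)[:2] for x,y in c])*1000
    print(d["conf"],cv2.minAreaRect(Q.astype(np.float32)))
for c in("top","side"):print(c,np.array(arm.calibration(c)["T"])[:3,3])
```

```text
164 [ 0.56758851 -0.01113856] ((567.557373046875, -11.339000701904297), (14.226149559020996, 44.22553253173828), 59.56949234008789)
149.8969913115988
0.8 ((529.6396484375, 12.5977783203125), (95.76158142089844, 149.97381591796875), 58.74409866333008)
top [0.46630747 0.0026886  1.07930528]
side [0.1749223  0.68541291 0.90713022]
```

Call:
move_arm --motion '[{"tz":-0.05},{"tz":-0.05},{"tz":-0.05}]' --gripper -1

```text
invalid input
```

Call:
move_arm --motion '[{"tz":-0.05},{"tz":-0.05},{"tz":-0.05},{"tx":0.034,"ty":-0.03},{"tx":0.034,"ty":-0.03},{"tx":0.034,"ty":-0.03},{"tx":0.034,"ty":-0.03},{"tx":0.034,"ty":-0.03},{"tx":0.034,"ty":-0.03},{"tx":0.034,"ty":-0.03},{"tx":0.034,"ty":-0.03}]' --gripper -1

```text
invalid input
```

Call:
move_arm --motion '[{"tx":0,"ty":0,"tz":-0.05,"twist":0},{"tx":0,"ty":0,"tz":-0.05,"twist":0},{"tx":0,"ty":0,"tz":-0.05,"twist":0},{"tx":0.034,"ty":-0.03,"tz":0,"twist":0},{"tx":0.034,"ty":-0.03,"tz":0,"twist":0},{"tx":0.034,"ty":-0.03,"tz":0,"twist":0},{"tx":0.034,"ty":-0.03,"tz":0,"twist":0},{"tx":0.034,"ty":-0.03,"tz":0,"twist":0},{"tx":0.034,"ty":-0.03,"tz":0,"twist":0},{"tx":0.034,"ty":-0.03,"tz":0,"twist":0},{"tx":0.034,"ty":-0.03,"tz":0,"twist":0}]' --gripper -1

```text
clock: 2.05
position: [0.3529, -0.3117, 0.3501]
ee_rot: [3.12, 0.358, 0.001]
force: [0.3, -0.3, 0.3]
width: 1.0
gripper_force: 0.0
```

Call:
move_arm --motion '[{"tx":0.035,"ty":-0.03,"tz":0,"twist":0},{"tx":0.035,"ty":-0.03,"tz":0,"twist":0},{"tx":0.035,"ty":-0.03,"tz":0,"twist":0},{"tx":0.035,"ty":-0.03,"tz":0,"twist":0},{"tx":0.035,"ty":-0.03,"tz":0,"twist":0},{"tx":0.035,"ty":-0.03,"tz":0,"twist":0},{"tx":0.035,"ty":-0.03,"tz":0,"twist":0},{"tx":0.035,"ty":-0.03,"tz":0,"twist":0},{"tx":0,"ty":0,"tz":0,"twist":0.094},{"tx":0,"ty":0,"tz":0,"twist":0.094},{"tx":0,"ty":0,"tz":0,"twist":0.094},{"tx":0,"ty":0,"tz":0,"twist":0.094}]'

```text
clock: 3.25
position: [0.5705, -0.016, 0.3497]
ee_rot: [3.088, -0.574, -0.0]
force: [-0.2, -0.2, -0.2]
width: 1.001
gripper_force: 0.0
```

Call:
move_arm --motion '[{"tx":0,"ty":0,"tz":0,"twist":0.09},{"tx":0,"ty":0,"tz":0.04,"twist":0.018},{"tx":0,"ty":0,"tz":0.03,"twist":0},{"tx":0,"ty":0,"tz":0,"twist":0},{"tx":0,"ty":0,"tz":0,"twist":0}]'

```text
clock: 3.75
position: [0.5706, -0.0161, 0.2805]
ee_rot: [3.031, -0.825, -0.0]
force: [0.6, 0.1, 0.5]
width: 1.001
gripper_force: 0.0
```

Run:
```python
from h import *
for c in("top","side"):
    im=cv2.cvtColor(arm.get_image(c),cv2.COLOR_RGB2BGR);cv2.imwrite(f"pics/{c}2.png",im)
p={}
for c in("top","side"):
    for d in arm.place_of(c,"lamp_grip")[:2]:
        p.setdefault(c,d["point"]);print(c,d["conf"],d["point"],atz(c,d["point"],.213))
im=cv2.imread("pics/side2.png").astype(int);b,g,r=im[...,0],im[...,1],im[...,2]
m=((b>r+35)&(b>g+20));ys,xs=np.nonzero(m);k=(abs(xs-309)<30)&(abs(ys-204)<30)
print("sidemask",k.sum(),xs[k].mean(),ys[k].mean(),atz("side",((xs[k].mean()+.5)/640,(ys[k].mean()+.5)/480),.213))
s=arm.observe();print(s["clock"],s["position"],R.from_rotvec(s["ee_rot"]).as_matrix().round(3),s["force"],s["joints"])
cv2.imwrite("pics/c.png",cv2.resize(cv2.imread("pics/side2.png")[120:300,210:450],None,fx=3,fy=3))
```

```text
side 0.56 [0.4833, 0.4233] [ 0.56994897 -0.01641222  0.213     ]
sidemask 67 308.4179104477612 197.16417910447763 [ 0.58037801 -0.03299367  0.213     ]
3.95 [ 0.57149101 -0.01593824  0.28157645] [[ 0.862 -0.507  0.003]
 [-0.507 -0.862  0.   ]
 [ 0.002 -0.001 -1.   ]] [-0.10210744  0.70649254 -0.14604797] [ 0.17554956  0.31477152 -0.3244909   1.56165894  0.10352896  1.2792982
 -2.26595165]
```

View pics/c.png

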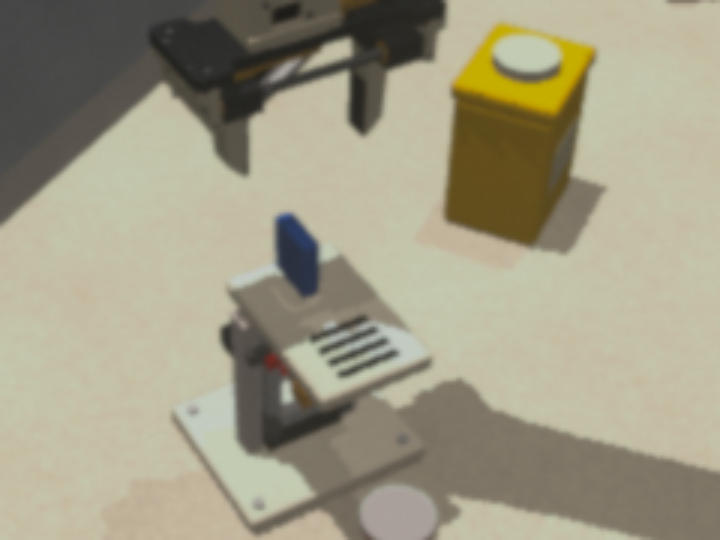

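The crop shows the open fingers centred over the blue grip (crop px 297,255, which is image px 309,205). That agrees with the network's point, so I'll descend and close gently.

Call:
move_arm --motion '[{"tx":0,"ty":0,"tz":0.03,"twist":0},{"tx":0,"ty":0,"tz":0.03,"twist":0},{"tx":0,"ty":0,"tz":0.015,"twist":0},{"tx":0,"ty":0,"tz":0.009,"twist":0},{"tx":0,"ty":0,"tz":0,"twist":0}]'

```text
clock: 4.45
position: [0.5705, -0.0161, 0.1956]
ee_rot: [3.031, -0.825, -0.001]
force: [-0.0, -0.5, 0.5]
width: 0.999
gripper_force: 0.0
```

Call:
move_arm --motion '[{"tx":0,"ty":0,"tz":0,"twist":0},{"tx":0,"ty":0,"tz":0,"twist":0},{"tx":0,"ty":0,"tz":0,"twist":0},{"tx":0,"ty":0,"tz":0,"twist":0},{"tx":0,"ty":0,"tz":0,"twist":0},{"tx":0,"ty":0,"tz":0,"twist":0},{"tx":0,"ty":0,"tz":0,"twist":0},{"tx":0,"ty":0,"tz":0,"twist":0}]' --gripper 1 --squeeze 5

```text
clock: 5.25
position: [0.5705, -0.0161, 0.1958]
ee_rot: [3.031, -0.825, -0.0]
force: [0.2, 0.0, -0.1]
width: 0.351
gripper_force: 0.0
```

Call:
move_arm --motion '[{"tx":0,"ty":0,"tz":0,"twist":0},{"tx":0,"ty":0,"tz":0,"twist":0},{"tx":0,"ty":0,"tz":0,"twist":0},{"tx":0,"ty":0,"tz":0,"twist":0},{"tx":0,"ty":0,"tz":0,"twist":0}]'

```text
clock: 5.75
position: [0.5722, -0.0132, 0.1958]
ee_rot: [-3.028, 0.821, -0.003]
force: [7.5, 6.3, -6.7]
width: 0.19
gripper_force: 5.0
```

Call:
move_arm --motion '[{"tx":0,"ty":-0.0015,"tz":0,"twist":0},{"tx":0,"ty":-0.0015,"tz":0,"twist":0},{"tx":0,"ty":0,"tz":0,"twist":0},{"tx":0,"ty":0,"tz":0,"twist":0}]'

```text
clock: 6.15
position: [0.5725, -0.0126, 0.1958]
ee_rot: [-3.03, 0.824, -0.001]
force: [3.5, 3.7, -3.3]
width: 0.175
gripper_force: 5.0
```

Run:
```python
from h import *
for i in range(3):
    s=arm.observe();M=R.from_rotvec(s["ee_rot"]).as_matrix();print(s["clock"],s["position"],"Ftool",M.T@s["force"],"T",M.T@s["ft_torque"],s["width"],s["gripper_force"]);arm.get_image("side")
```

```text
6.15 [ 0.5725492  -0.01256387  0.19579855] Ftool [ 1.12430225 -5.00405512  3.34395162] T [1.34636173 0.27662096 0.0303335 ] 0.1753468900280394 4.99987218528986
6.2 [ 0.57256606 -0.01260181  0.19581311] Ftool [ 1.58504572 -5.41555323  2.84530248] T [1.30562634 0.2418731  0.05973268] 0.17480003812059866 4.999925717711449
6.25 [ 0.57258097 -0.01258438  0.19581314] Ftool [ 0.97525756 -5.69511764  3.99603337] T [1.35102968 0.3082092  0.01090862] 0.17700926304871442 4.999816529452801
```

Call:
move_arm --motion '[{"tx":0,"ty":-0.0015,"tz":0,"twist":0},{"tx":0,"ty":-0.0015,"tz":0,"twist":0},{"tx":0,"ty":0,"tz":0,"twist":0},{"tx":0,"ty":0,"tz":0,"twist":0}]' --squeeze 15

```text
clock: 6.7
position: [0.5725, -0.0126, 0.1958]
ee_rot: [3.028, -0.827, -0.002]
force: [-3.3, -4.0, 2.9]
width: 0.173
gripper_force: 15.0
```

```bash
cat > o.py <<'E'
from h import *
s=arm.observe();M=R.from_rotvec(s["ee_rot"]).as_matrix();print(s["clock"],s["position"],"Ftool",(M.T@s["force"]).round(2),"T",(M.T@s["ft_torque"]).round(2),s["width"],s["gripper_force"])
E
python3 o.py
```

```text
6.7 [ 0.57253876 -0.01260388  0.19575262] Ftool [-0.81  5.18 -2.87] T [-0.94 -0.32  0.03] 0.17316841161315433 15.004498064517975
```

Call:
move_arm --motion '[{"tx":0,"ty":0.0015,"tz":0,"twist":0},{"tx":0,"ty":0,"tz":0,"twist":0},{"tx":0,"ty":0,"tz":0,"twist":0}]' --squeeze 25

```text
clock: 7.0
position: [0.5726, -0.0126, 0.1958]
ee_rot: [3.031, -0.826, -0.001]
force: [-2.4, -1.3, 0.9]
width: 0.168
gripper_force: 25.0
```

Call:
move_arm --motion '[{"tx":0,"ty":0,"tz":-0.002,"twist":0},{"tx":0,"ty":0,"tz":-0.002,"twist":0},{"tx":0,"ty":0,"tz":-0.003,"twist":0},{"tx":0,"ty":0,"tz":-0.003,"twist":0},{"tx":0,"ty":0,"tz":0,"twist":0},{"tx":0,"ty":0,"tz":0,"twist":0}]'

```text
clock: 7.6
position: [0.5725, -0.0126, 0.2059]
ee_rot: [3.031, -0.825, -0.0]
force: [-0.0, -4.2, -6.6]
width: 0.169
gripper_force: 25.0
```

```bash
python3 o.py
```

```text
7.6 [ 0.57254528 -0.01257694  0.20587082] Ftool [2.09 3.59 6.63] T [-0.61  0.25  0.04] 0.16868865035291442 24.997335970401764
```

Call:
move_arm --motion '[{"tx":0,"ty":0,"tz":-0.004,"twist":0},{"tx":0,"ty":0,"tz":-0.004,"twist":0},{"tx":0,"ty":0,"tz":-0.004,"twist":0},{"tx":0,"ty":0,"tz":-0.004,"twist":0},{"tx":0,"ty":0,"tz":-0.004,"twist":0},{"tx":0,"ty":0,"tz":-0.004,"twist":0},{"tx":0,"ty":0,"tz":-0.004,"twist":0},{"tx":0,"ty":0,"tz":-0.004,"twist":0},{"tx":0,"ty":0,"tz":-0.004,"twist":0},{"tx":0,"ty":0,"tz":-0.004,"twist":0},{"tx":0,"ty":0,"tz":-0.004,"twist":0},{"tx":0,"ty":0,"tz":0,"twist":0}]'

```text
clock: 8.8
position: [0.5726, -0.0126, 0.2505]
ee_rot: [3.031, -0.825, 0.0]
force: [-1.5, -5.1, -6.3]
width: 0.171
gripper_force: 25.0
```

Call:
move_arm --motion '[{"tx":0,"ty":0,"tz":-0.002,"twist":0},{"tx":0,"ty":0,"tz":-0.002,"twist":0},{"tx":0,"ty":0,"tz":-0.002,"twist":0},{"tx":0,"ty":0,"tz":0,"twist":0}]'

```text
clock: 9.2
position: [0.5726, -0.0125, 0.2563]
ee_rot: [3.031, -0.825, -0.0]
force: [-1.5, -5.4, -6.9]
width: 0.172
gripper_force: 25.0
```

Call:
move_arm --motion '[{"tx":0,"ty":0,"tz":-0.0015,"twist":0},{"tx":0,"ty":0,"tz":-0.0015,"twist":0},{"tx":0,"ty":0,"tz":0,"twist":0}]'

```text
clock: 9.5
position: [0.5726, -0.0126, 0.2592]
ee_rot: [3.031, -0.825, -0.0]
force: [-0.7, -4.5, -7.4]
width: 0.174
gripper_force: 25.0
```

Call:
move_arm --motion '[{"tx":0,"ty":0,"tz":-0.0015,"twist":0},{"tx":0,"ty":0,"tz":-0.001,"twist":0},{"tx":0,"ty":0,"tz":0,"twist":0}]'

```text
clock: 9.8
position: [0.5725, -0.0125, 0.2617]
ee_rot: [3.031, -0.825, -0.0]
force: [-2.0, -3.8, -6.9]
width: 0.17
gripper_force: 25.0
```

Call:
move_arm --motion '[{"tx":0,"ty":0,"tz":-0.0015,"twist":0},{"tx":0,"ty":0,"tz":-0.001,"twist":0},{"tx":0,"ty":0,"tz":0,"twist":0}]'

```text
clock: 10.1
position: [0.5726, -0.0125, 0.2642]
ee_rot: [3.031, -0.825, -0.0]
force: [-1.9, -5.2, -7.4]
width: 0.172
gripper_force: 25.0
```

Call:
move_arm --motion '[{"tx":0,"ty":0,"tz":-0.0015,"twist":0},{"tx":0,"ty":0,"tz":-0.001,"twist":0},{"tx":0,"ty":0,"tz":0,"twist":0}]'

```text
clock: 10.4
position: [0.5726, -0.0125, 0.2667]
ee_rot: [3.031, -0.825, -0.0]
force: [-2.1, -5.0, -6.3]
width: 0.174
gripper_force: 25.0
```

Call:
move_arm --motion '[{"tx":0,"ty":0,"tz":-0.0015,"twist":0},{"tx":0,"ty":0,"tz":-0.001,"twist":0},{"tx":0,"ty":0,"tz":0,"twist":0}]'

```text
clock: 10.7
position: [0.5725, -0.0126, 0.2692]
ee_rot: [3.031, -0.825, -0.0]
force: [-2.0, -5.7, -6.6]
width: 0.169
gripper_force: 25.0
```

Call:
move_arm --motion '[{"tx":0,"ty":0,"tz":-0.0015,"twist":0},{"tx":0,"ty":0,"tz":-0.001,"twist":0},{"tx":0,"ty":0,"tz":0,"twist":0}]'

```text
clock: 11.0
position: [0.5726, -0.0125, 0.2715]
ee_rot: [3.031, -0.825, -0.0]
force: [-0.5, -4.9, -9.2]
width: 0.17
gripper_force: 25.0
```

Call:
move_arm --motion '[{"tx":0,"ty":0,"tz":-0.001,"twist":0},{"tx":0,"ty":0,"tz":0,"twist":0},{"tx":0,"ty":0,"tz":0,"twist":0}]'

```text
clock: 11.3
position: [0.5725, -0.0126, 0.2721]
ee_rot: [3.031, -0.825, -0.001]
force: [0.9, -5.1, -12.0]
width: 0.171
gripper_force: 25.0
```

The buffers are clear at TCP z of about 0.271, so the lamp should seat near 0.251. Lowering now.

Call:
move_arm --motion '[{"tx":0,"ty":0,"tz":0.001,"twist":0},{"tx":0,"ty":0,"tz":0,"twist":0},{"tx":0,"ty":0,"tz":0,"twist":0},{"tx":0,"ty":0,"tz":0.002,"twist":0},{"tx":0,"ty":0,"tz":0.003,"twist":0},{"tx":0,"ty":0,"tz":0.003,"twist":0},{"tx":0,"ty":0,"tz":0.003,"twist":0},{"tx":0,"ty":0,"tz":0.003,"twist":0},{"tx":0,"ty":0,"tz":0.002,"twist":0},{"tx":0,"ty":0,"tz":0.001,"twist":0},{"tx":0,"ty":0,"tz":0,"twist":0},{"tx":0,"ty":0,"tz":0,"twist":0}]'

```text
clock: 12.5
position: [0.5726, -0.0126, 0.2545]
ee_rot: [3.031, -0.825, -0.0]
force: [-0.7, -4.7, -7.6]
width: 0.169
gripper_force: 25.0
```

Call:
move_arm --motion '[{"tx":0,"ty":0,"tz":0.001,"twist":0},{"tx":0,"ty":0,"tz":0,"twist":0},{"tx":0,"ty":0,"tz":0,"twist":0}]'

```text
clock: 12.8
position: [0.5725, -0.0125, 0.2536]
ee_rot: [3.031, -0.825, -0.0]
force: [-1.0, -5.6, -7.1]
width: 0.17
gripper_force: 25.0
```

Call:
move_arm --motion '[{"tx":0,"ty":0,"tz":0.001,"twist":0},{"tx":0,"ty":0,"tz":0,"twist":0},{"tx":0,"ty":0,"tz":0,"twist":0}]'

```text
clock: 13.1
position: [0.5726, -0.0126, 0.2526]
ee_rot: [3.031, -0.825, -0.0]
force: [-1.1, -5.2, -7.5]
width: 0.17
gripper_force: 25.0
```

Call:
move_arm --motion '[{"tx":0,"ty":0,"tz":0.001,"twist":0},{"tx":0,"ty":0,"tz":0,"twist":0},{"tx":0,"ty":0,"tz":0,"twist":0}]'

```text
clock: 13.4
position: [0.5726, -0.0126, 0.2516]
ee_rot: [3.031, -0.825, -0.0]
force: [-1.7, -5.3, -8.2]
width: 0.172
gripper_force: 25.0
```

Call:
move_arm --motion '[{"tx":0,"ty":0,"tz":0.001,"twist":0},{"tx":0,"ty":0,"tz":0,"twist":0},{"tx":0,"ty":0,"tz":0,"twist":0}]'

```text
clock: 13.7
position: [0.5726, -0.0125, 0.2509]
ee_rot: [3.031, -0.825, 0.0]
force: [-2.6, -4.5, -5.1]
width: 0.169
gripper_force: 25.0
```

Call:
move_arm --motion '[{"tx":0,"ty":0,"tz":0.0007,"twist":0},{"tx":0,"ty":0,"tz":0,"twist":0},{"tx":0,"ty":0,"tz":0,"twist":0}]'

```text
clock: 14.0
position: [0.5726, -0.0126, 0.2507]
ee_rot: [3.031, -0.826, 0.001]
force: [-4.1, -5.1, -1.1]
width: 0.171
gripper_force: 25.0
```

Call:
move_arm --motion '[{"tx":0,"ty":0.001,"tz":0,"twist":0},{"tx":0,"ty":0.001,"tz":0,"twist":0},{"tx":0,"ty":0,"tz":0.0002,"twist":0},{"tx":0,"ty":0,"tz":0,"twist":0},{"tx":0,"ty":0,"tz":0,"twist":0}]' --squeeze 10

```text
clock: 14.5
position: [0.5726, -0.0125, 0.2506]
ee_rot: [-3.03, 0.823, -0.003]
force: [-1.0, 1.9, 5.0]
width: 0.171
gripper_force: 10.0
```

```bash
python3 o.py
```

```text
14.5 [ 0.57263963 -0.0125469   0.25055499] Ftool [-1.83 -1.14 -5.02] T [ 0.48 -0.46  0.12] 0.1710833096990612 10.010582953691483
```

The rung now carries the lamp, since z has stopped and the load has reversed. I'll ease off the push and release.

Call:
move_arm --motion '[{"tx":0,"ty":0,"tz":-0.0006,"twist":0},{"tx":0,"ty":0,"tz":0,"twist":0},{"tx":0,"ty":0,"tz":0,"twist":0}]' --squeeze 5

```text
clock: 14.8
position: [0.5726, -0.0126, 0.2506]
ee_rot: [-3.03, 0.823, -0.002]
force: [2.5, 5.5, 3.2]
width: 0.179
gripper_force: 5.0
```

Call:
move_arm --motion '[{"tx":0,"ty":0,"tz":0,"twist":0},{"tx":0,"ty":0,"tz":0,"twist":0},{"tx":0,"ty":0,"tz":0,"twist":0},{"tx":0,"ty":0,"tz":0,"twist":0},{"tx":0,"ty":0,"tz":0,"twist":0},{"tx":0,"ty":0,"tz":0,"twist":0},{"tx":0,"ty":0,"tz":0,"twist":0},{"tx":0,"ty":0,"tz":0,"twist":0}]' --gripper -0.3

```text
clock: 15.6
position: [0.5718, -0.014, 0.25]
ee_rot: [3.031, -0.825, -0.0]
force: [-0.2, 0.6, 0.1]
width: 0.651
gripper_force: 0.0
```

Call:
move_arm --motion '[{"tx":0,"ty":0,"tz":-0.01,"twist":0},{"tx":0,"ty":0,"tz":-0.03,"twist":0},{"tx":0,"ty":0,"tz":-0.04,"twist":0},{"tx":0,"ty":0,"tz":-0.04,"twist":0},{"tx":0,"ty":0,"tz":-0.02,"twist":0},{"tx":0,"ty":0,"tz":0,"twist":0},{"tx":0,"ty":0,"tz":0,"twist":0}]'

```text
clock: 16.3
position: [0.5718, -0.0138, 0.3905]
ee_rot: [-3.031, 0.825, -0.001]
force: [0.1, -0.6, -0.4]
width: 0.652
gripper_force: 0.0
```

```bash
python3 o.py
python3 - <<'E'
from h import *
cv2.imwrite("pics/e.png",cv2.resize(cv2.cvtColor(arm.get_image("side"),cv2.COLOR_RGB2BGR)[120:320,210:450],None,fx=3,fy=3))
E
```

```text
16.3 [ 0.57184897 -0.01382521  0.39051554] Ftool [0.39 0.43 0.41] T [ 0.03 -0.05 -0.03] 0.6523671088148585 0.0
```

View pics/e.png

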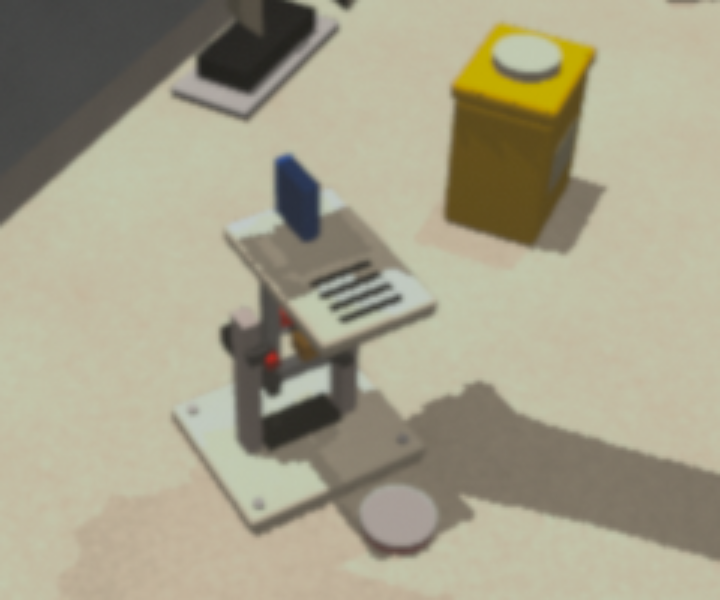

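The crop shows the lamp hanging raised, with the grip up from crop row 255 to about 198. The gripper is clear, and the dish (398,515) and bin haven't moved.

```bash
python3 -c "
from cell import arm;print(arm.sign_off())"
```

```text
the job is handed in; nothing more can be done
None
```

The lamp now hangs on the rung by its pawl, about 55 mm up and released; the dish and bin look unmoved, the arm never went near the centrifuge, and I handed the job in at about 16 s without being shown a verdict.

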